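# Find the full label cassette and hold it out of the dock

## Robot

A 6-joint arm with a two-finger parallel gripper is mounted at the origin on the work surface. World frame = base frame: x ahead of the robot, y to its left, z up, the work surface at z = 0. Lengths are in m, angles in rad, forces in N, time in s.
With the tool pointing down it reaches from about 0.325 to 0.775 m from the base axis. Payload 5.5 kg.
Tool frame: the origin (TCP) lies midway between the tips of the shut fingers; the grasp point (between the pads) lies 19 mm behind it; z points along the fingers, y is the line along which they close (so a half turn about z gives the same grasp; the last joint's range is limited). The gripper opens to 85 mm and grips with 20 to 120 N. Pads are 22 mm wide; open, the fingers measure 114 mm over their backs; the gripper's body (76 mm by 85 mm) begins 54 mm behind the grasp point. The pads swing forward as they close: fully open they stand 13 mm farther back than shut.
Start: joints at [1.067, 0.091, 1.231, -0, 1.82, -0.057], TCP at [0.259, 0.541, 0.231] pointing down, gripper open.
Joint ranges: [-2.87, 2.87], [-0.86, 2.18], [0.17, 2.46], [-1.51, 4.65], [0.06, 2.69], [-2.65, 2.65]. Speed limits (rad/s): [2.57, 2.57, 3.01, 3.14, 3.14, 3.14].

## Interface

Orientations are given as [roll, pitch, yaw] about the fixed x, y, z axes, in that order (R = Rz(yaw) Ry(pitch) Rx(roll)).
In Python, from rig import r gives the robot as it stands. The module is installed in compiled form; this text tells all that it offers. Calls block until the motion is done:
- r.move_pose(position, orientation): joint-space move of the TCP to a pose.
- r.movel(position, ori=None, speed=0.15, max_force=None): straight line of the TCP; ori=None keeps the orientation; speed is the mean speed in m/s. With max_force (N) it stops when the force on the tool has changed by that much, and returns True; else False.
- r.move_joints(angles): joint-space move.
- r.grip(opening, squeeze=None): finger opening in m; squeeze is the grip in N (None keeps the last); returns when the fingers have stopped.
- r.sleep(seconds).
- r.solve_ik(position, orientation): joint angles nearest the present ones, or None.
- r.read_state(): the state.
- r.read_camera(name): name is "scene" or "top" or "wrist"; returns a dict with "pixels" (420x560x3 uint8, red, green, blue), "camera_matrix" (3x3 intrinsics, pixels), "extrinsics" (4x4, takes a point from camera to world coordinates). Camera axes: x right, y down, z forward; pixel columns grow to the right and rows downward; lengths in m; the calibration is good to about 2 mm. A picture is of the moment at which its call begins. There is no depth.
A pose or a line that the arm cannot do raises r.PlanningError and nothing moves.
- r.hand_in(): hands the job in; it is judged then, once.
The state is a dict: "time_s": time; "joint_pos": joint angles; "joint_velocities": joint speeds; "tau": joint torques, N m; "position": TCP position; "orientation": TCP orientation; "ft_force": force on the tool from outside, world axes, zero at the start; "moment": the same for the moment, N m; "grip_width": finger opening in m; "grip_force": force on a finger pad.
Only numpy, scipy, OpenCV 4.12 (cv2) and the standard library are available. Lean on these libraries where they do the work, as an engineer would, in place of code of your own. Each camera call takes 0.05 s, during which the arm holds its last target. There are 200 camera calls.

## Task

Three look-alike label cassettes are clipped in the dock: one has a full roll, two are empty. Pinch a cassette's two blue side catches together and raise it just two or three centimetres to feel its weight, setting the empty ones back down so that they clip home in their own bays; unclip the full one, lift it level a good 10 cm above its seat, and finish while still holding it there by its pinched catches. Never take an empty cassette out of the dock, and leave the bottles and the dish alone.

Things in the scene. Friction and masses are not known exactly. Their poses are not given: they have to be found in the camera images.
- dock: fixed aluminium dock plate 150 (x) x 380 (y) x 12 mm; origin under its centre, on the table. Three bays along its y at -120, 0, +120 mm, x = 0; bay floor = top of plate; cassettes stand square to the dock. Low guides 14 mm high, 1.5 mm play all round. Steel lips beside the catches, 32 to 44 mm off a bay's middle line, hold the hooks and reach 42 mm above the table
- cassette_a: one of three alike upright cassettes, in any bay: 100 mm long (x), 44 wide (y), 92 high, white with grey middle, a blue spring catch on each long (y) side. Origin: centre of its underside, seated 12 mm above the table; z up, ends alike. Raised 20 mm it hangs clear of the guides and goes straight down home again
- cassette_b: another, same sizes and axes. Of the three, one (any bay, any name) is full and weighs 0.48 to 0.68 kg, two are empty at 0.19 to 0.31 kg; only the weight tells. A hook at the foot of each catch sits under a dock lip (2 mm vertical play) and clears it once pressed in more than 4 mm
- cassette_c: the third, same sizes, axes and catches; grip it from above by the two blue tabs, fingers closing along its y
- a_grip (a point): grip point on cassette_a, midway between its two flat blue tabs, 67 mm above its origin. Tabs are 28 mm long (x) and 34 mm high about this point; 64 mm over both when released, 50 mm when fully pressed; cassette top is 25 mm above this point
- a_carriage (a joint): hidden sprung roll carriage in cassette_a, foot flush with the underside: 0 m while the cassette is seated and, if empty, always; when the cassette is lifted, the weight of a full roll sinks it 0.004 m (the foot shows below)
- a_catch_left (a joint): spring catch on the +y side of cassette_a: 0 m released (springs out by itself), 0.007 m fully pressed in; about 4 N to start it, 7 N fully in
- a_catch_right (a joint): spring catch on the -y side of cassette_a: 0 m released (springs out by itself), 0.007 m fully pressed in; about 4 N to start it, 7 N fully in
- b_grip (a point): grip point on cassette_b, midway between its two flat blue tabs, 67 mm above its origin. Tabs are 28 mm long (x) and 34 mm high about this point; 64 mm over both when released, 50 mm when fully pressed; cassette top is 25 mm above this point
- b_carriage (a joint): hidden sprung roll carriage in cassette_b, foot flush with the underside: 0 m while the cassette is seated and, if empty, always; when the cassette is lifted, the weight of a full roll sinks it 0.004 m (the foot shows below)
- b_catch_left (a joint): spring catch on the +y side of cassette_b: 0 m released (springs out by itself), 0.007 m fully pressed in; about 4 N to start it, 7 N fully in
- b_catch_right (a joint): spring catch on the -y side of cassette_b: 0 m released (springs out by itself), 0.007 m fully pressed in; about 4 N to start it, 7 N fully in
- c_grip (a point): grip point on cassette_c, midway between its two flat blue tabs, 67 mm above its origin. Tabs are 28 mm long (x) and 34 mm high about this point; 64 mm over both when released, 50 mm when fully pressed; cassette top is 25 mm above this point
- c_carriage (a joint): hidden sprung roll carriage in cassette_c, foot flush with the underside: 0 m while the cassette is seated and, if empty, always; when the cassette is lifted, the weight of a full roll sinks it 0.004 m (the foot shows below)
- c_catch_left (a joint): spring catch on the +y side of cassette_c: 0 m released (springs out by itself), 0.007 m fully pressed in; about 4 N to start it, 7 N fully in
- c_catch_right (a joint): spring catch on the -y side of cassette_c: 0 m released (springs out by itself), 0.007 m fully pressed in; about 4 N to start it, 7 N fully in
- bottle_tall: bystander: amber bottle with white cap, 52 mm across, 115 mm high; origin under its centre
- bottle_short: bystander: amber bottle with white cap, 48 mm across, 85 mm high; origin under its centre
- cap_dish: bystander: white dish 80 mm across, 35 mm high; origin under its centre
Things that resemble listed ones, but are neither listed nor needed, are in the scene too. What is shaped like the cassette_b but green, orange or red is not meant.

How it is judged:
By the outcome, as a careful person would: the job done as asked, in the order asked, and still so for the second after the job is handed in, while the arm keeps its last pose, push and grip.
It also fails if it takes over 56 s, if anything falls off the work surface, if the arm or the gripper's body presses on something with over 40 N, if the wrist force passes 120 N, or if a joint passes its speed limit or range.

## Working session

There is one attempt and no reset: what is moved stays moved. The work goes in short steps, each a Python script; the robot and the scene stay as the last script left them, time stands still between calls to the robot, and variables do not carry over. Pictures are saved under pics/ and viewed, at most 10 in all, crops included, and the job is handed in when it is done.

```bash
mkdir -p pics
python3 - <<'E'
from rig import r
import cv2,numpy as np,pickle
d={n:r.read_camera(n) for n in("scene","top")}
pickle.dump(d,open('d.pkl','wb'))
for n in d: cv2.imwrite(f'pics/{n}.png',d[n]["pixels"][:,:,::-1]); print(n,d[n]["camera_matrix"].round(1).tolist(),d[n]["extrinsics"].round(3).tolist())
s=r.read_state();print(s["orientation"],s["ft_force"],s["time_s"])
E
```

```text
scene [[487.8, 0.0, 277.3], [0.0, 487.8, 210.0], [0.0, 0.0, 1.0]] [[0.833, 0.33, -0.444, 1.033], [0.553, -0.506, 0.662, -0.741], [-0.007, -0.797, -0.604, 0.753], [0.0, 0.0, 0.0, 1.0]]
top [[382.0, 0.0, 282.0], [0.0, 382.0, 208.0], [0.0, 0.0, 1.0]] [[0.014, -0.996, 0.092, 0.451], [-1.0, -0.012, 0.021, -0.001], [-0.02, -0.093, -0.995, 0.851], [0.0, 0.0, 0.0, 1.0]]
[-3.13984663e+00 -1.05703812e-04  2.69478206e+00] [ 0.70908401 -0.59933454 -0.26496705] 0.1
```

View pics/scene.png

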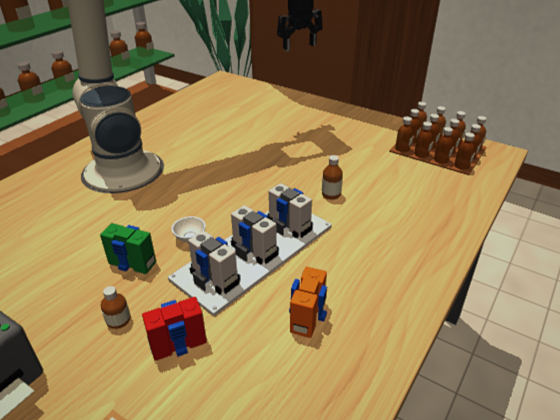

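View pics/top.png

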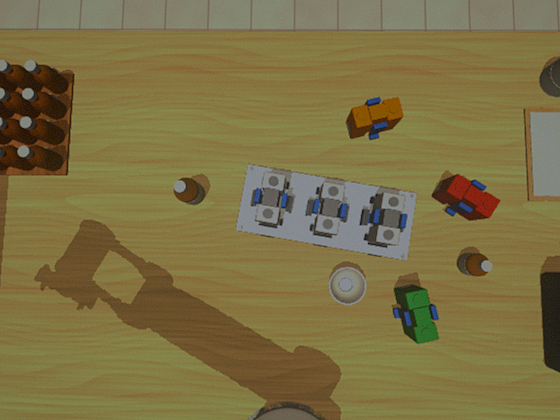

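The scene shows the dock with three white and grey cassettes, at about (270,198), (328,210) and (387,218) in the top view. The look-alikes are green at (416,313), red at (466,197) and orange at (376,117), and they are ruled out by colour. Next I measure the dock and tabs and confirm them in one crop.

```bash
cat > h.py <<'E'
import numpy as np,cv2
def ray(c,uv):
    T=np.array(c["extrinsics"]);K=np.array(c["camera_matrix"])
    return T[:3,3],T[:3,:3]@np.linalg.solve(K,[uv[0],uv[1],1.])
def onz(c,uv,z):
    o,d=ray(c,uv);return o+d*(z-o[2])/d[2]
def proj(c,p):
    T=np.linalg.inv(np.array(c["extrinsics"]));q=np.array(c["camera_matrix"])@(T[:3,:3]@p+T[:3,3]);return q[:2]/q[2]
E
python3 - <<'E'
import pickle,cv2,numpy as np
from h import *
d=pickle.load(open('d.pkl','rb'));c=d["top"];im=c["pixels"]
h=cv2.cvtColor(im,cv2.COLOR_RGB2HSV)
# plate: low saturation within dock region
m=((h[...,1]<60)&(h[...,2]>90)).astype(np.uint8); roi=np.zeros_like(m);roi[150:268,225:430]=1;m*=roi
m=cv2.morphologyEx(m,cv2.MORPH_CLOSE,np.ones((5,5)))
cs=max(cv2.findContours(m,0,2)[0],key=cv2.contourArea)
hull=cv2.convexHull(cs)[:,0]
P=np.array([onz(c,p,0.012)[:2] for p in hull.astype(float)],np.float32)
rc=cv2.minAreaRect(P);print("plate",rc)
b=((h[...,0]>100)&(h[...,0]<130)&(h[...,1]>120)&(h[...,2]>70)).astype(np.uint8)*roi
n,_,st,ce=cv2.connectedComponentsWithStats(b)
for i in range(1,n):
    if st[i,4]>15: print(st[i],ce[i].round(1),onz(c,ce[i],.096).round(4))
big=cv2.resize(im[150:270,225:430],None,fx=3.8,fy=3.8,interpolation=2)
cv2.imwrite('pics/crop.png',big[:,:,::-1])
E
```

```text
plate ((0.5230346322059631, -0.07987940311431885), (0.3795332610607147, 0.1500837653875351), 80.6847915649414)
[254 189   7  14  67] [257.2 195.2] [0.5462 0.0646 0.096 ]
[281 193   6  14  64] [283.7 199.9] [0.5373 0.0115 0.096 ]
[313 199   7  14  67] [316.  205.5] [ 0.5269 -0.0528  0.096 ]
[340 204   7  14  69] [343.  210.2] [ 0.5181 -0.1061  0.096 ]
[373 209   7  14  73] [376.2 215.7] [ 0.5081 -0.1713  0.096 ]
[400 214   7  14  66] [403.2 220.5] [ 0.4993 -0.2241  0.096 ]
```

View pics/crop.png

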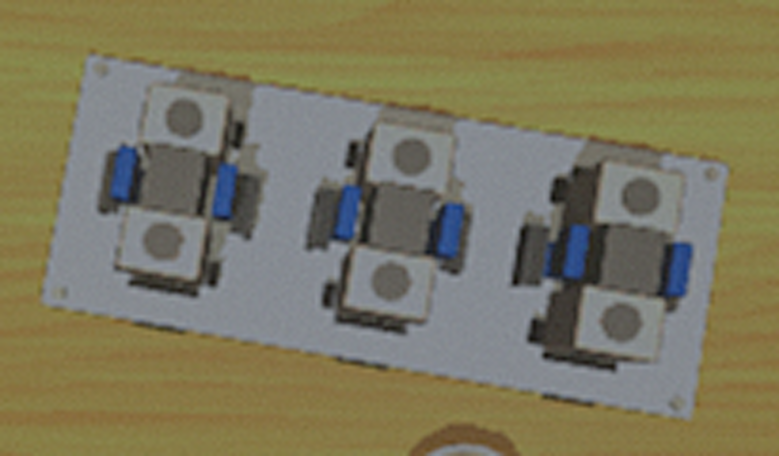

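The crop confirms three white/grey cassettes, each with two blue tabs (crop tabs near (124,172)/(226,190), (347,212)/(451,230) and (576,250)/(679,268)). They sit on the bays the plate fit predicts, within 1 mm. I hover over the +y bay first and check with the wrist camera.

```bash
cat >> h.py <<'E'
from rig import r
YAW=np.radians(80.685-90)
C=np.array([.5228,-.0797]);U=np.array([-np.sin(YAW),np.cos(YAW)])
ORI=[np.pi,0,YAW+np.pi]
def bay(k): return C+k*.12*U
def P(k,z,off=0): return [*(bay(k)+off*U),z]
def st(tag):
    s=r.read_state();print(tag,"t",round(s["time_s"],2),"F",np.round(s["ft_force"],2),"M",np.round(s["moment"],2),"p",np.round(s["position"],4),"w",round(s["grip_width"],4),"gf",np.round(s["grip_force"],1));return s
def look(name):
    c=r.read_camera("wrist");im=c["pixels"];cv2.imwrite(f'pics/{name}.png',im[:,:,::-1])
    h=cv2.cvtColor(im,cv2.COLOR_RGB2HSV)
    b=((h[...,0]>100)&(h[...,0]<130)&(h[...,1]>120)&(h[...,2]>70)).astype(np.uint8)
    n,_,s,ce=cv2.connectedComponentsWithStats(b)
    for i in range(1,n):
        if s[i,4]>80: print(s[i],onz(c,ce[i],.096).round(4))
    return c
E
python3 - <<'E'
from h import *
print(r.solve_ik(P(1,.18),ORI))
r.move_pose(P(1,.18),ORI); st("hover"); look("w1")
E
```

```text
[ 0.00869789 -0.06511078  1.47877829  0.          1.72792514 -1.39952102]
hover t 2.18 F [-0.15 -0.79 -0.42] M [0.03 0.01 0.01] p [0.5423 0.0395 0.1801] w 0.0851 gf 0.0
[244 185  14  44 495] [0.5367 0.0145 0.096 ]
[311 185  14  44 492] [0.545  0.0668 0.096 ]
[  7 186  61  44 752] [ 0.5064 -0.1623  0.096 ]
[160 187  30  43 606] [ 0.5257 -0.0485  0.096 ]
[ 91 194  20  35 459] [ 0.5194 -0.1038  0.096 ]
[ 78 365  38  33 466] [ 0.679  -0.1592  0.096 ]
```

View pics/w1.png

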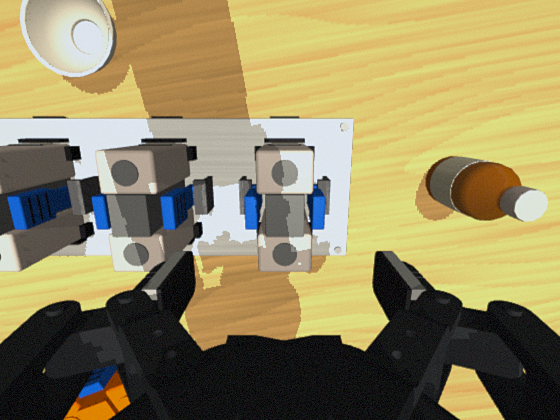

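The wrist view shows the target cassette centred at (285,210). Its tabs are at columns 251 and 318, midway between the fingertips at about 190 and 375. Path is clear, so I descend, pinch and weigh.

```bash
cat >> h.py <<'E'
def weigh(k,off=0):
    r.movel(P(k,.10,off),ORI,speed=.12)
    print("hit",r.movel(P(k,.060,off),ORI,speed=.06,max_force=8)); 
    r.sleep(.2);a=st("down")
    r.grip(.044,35); r.sleep(.2);st("pinched")
    print("hit",r.movel(P(k,.083,off),ORI,speed=.04,max_force=25)); r.sleep(.4)
    F=[]
    for _ in range(5): F.append(r.read_state()["ft_force"][2]); r.sleep(.05)
    st("lifted"); print("dFz",np.mean(F)-a["ft_force"][2])
E
python3 - <<'E'
from h import *
weigh(1,.0007)
c=r.read_camera("scene")["pixels"][170:320,160:340]
cv2.imwrite('pics/s1.png',cv2.resize(c,None,fx=3.5,fy=3.5)[:,:,::-1])
E
```

```text
hit False
down t 4.07 F [ 0.14 -0.04  0.33] M [ 0.01  0.03 -0.08] p [0.5427 0.0394 0.0606] w 0.0855 gf 0.0
pinched t 4.73 F [-2.29  1.75 10.57] M [0.22 0.56 0.02] p [0.5432 0.0398 0.0627] w 0.0459 gf 37.0
hit False
lifted t 6.11 F [ 0.06 -0.46 -5.91] M [-0.    0.05  0.  ] p [0.5423 0.0394 0.083 ] w 0.0459 gf 38.2
dFz -6.497298902775996
```

View pics/s1.png

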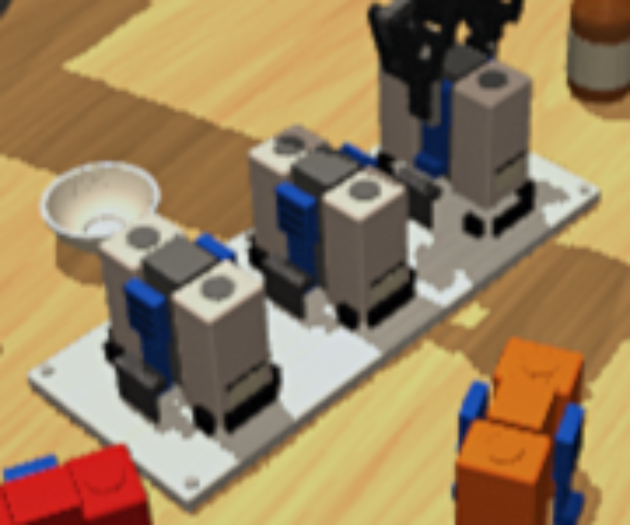

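The lift reads 6.5 N (about 0.66 kg), with lateral force and moment near zero. The crop shows the far cassette, around (450,130), hanging freely above its bay. Empties would read 3 N at most, so this is the full one and the others needn't be touched. I lift it straight up.

Run:
```python
from h import *
r.movel(P(1,.19,.0007),ORI,speed=.06); r.sleep(.6); st("up")
c=r.read_camera("scene")["pixels"][130:320,160:360]
cv2.imwrite('pics/s2.png',cv2.resize(c,None,fx=3.1,fy=3.1)[:,:,::-1])
```

```text
up t 8.69 F [-0.61 -0.12 -6.33] M [-0.05 -0.01  0.06] p [0.5423 0.0394 0.19  ] w 0.0456 gf 38.2
```

View pics/s2.png

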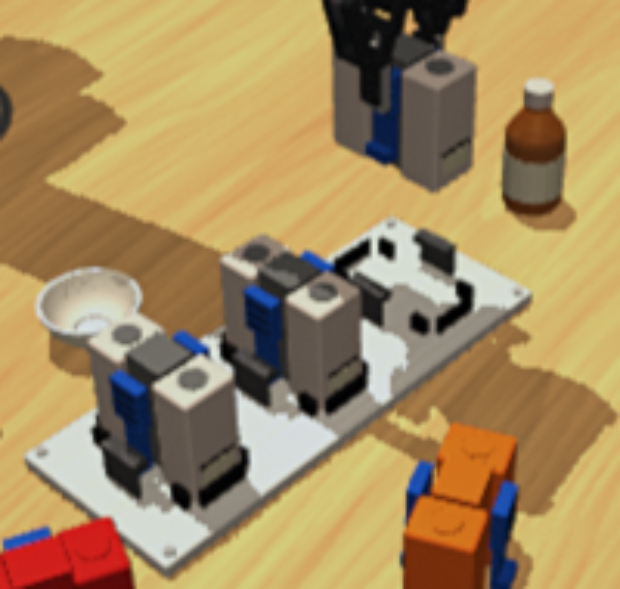

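The full cassette, at about (405,110), hangs level about 13 cm above its empty bay. The other two are still seated and the bottles and dish haven't moved.

```bash
python3 -c "
from rig import r
print(r.hand_in())"
```

```text
the job is handed in; nothing more can be done
None
```

I handed the job in with the full cassette (about 0.66 kg, from the +y bay) held level by its pinched catches about 13 cm above its seat. It was the first one I weighed, so the two empties, the bottles and the dish were never touched.

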